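# Start the wing bolt of the pulley in the vise

## Task

Start the wing bolt of the pulley held in the vise, using the T-handled driver with the forked foot: first set the driver fully down and upright over the bolt, with the wing inside the fork and the bolt not yet turned, and pause there for a moment. Then turn it clockwise (seen from above) until the bolt itself has turned by about 45 degrees or somewhat more. Let go and leave the driver standing upright over the bolt.

Things in the scene. Friction and masses are not known exactly. Their poses are not given: they have to be found in the camera images.
- driver: T-handled driver, dark steel, about 0.35 kg, upright on the bench. Foot a block 36 (x) x 50 (y) x 40 mm high; a slot 26 mm wide, 22 mm high, open below and at both ends, runs through it along x between two 12 mm prongs. Other upright tools: a T-bar on a round 40 mm foot, a mushroom-headed drift; not these. Origin: centre of the foot's underside on the shank axis; z up the shank.
- driver_grip (a point): Middle of the driver's T-bar, where to grip it from above: 109 mm above the foot's underside, on the axis of the 18 mm round shank. The bar is 90 mm long along the driver's x (in line with the slot), 18 mm wide in y (close the fingers along y), 18 mm thick in z, and level. Axes as the driver's.
- bolt_seat (a point): On the wing bolt's axis at the foot of its wing, level with the flat 90 mm steel washer on which the driver's prongs come to stand; 160 mm above the bench, in the middle of a 130 mm aluminium pulley clamped flat on a fixed blue bench vise. The steel wing stands up 14 mm: 40 mm long along x of this frame, 8 mm thick in y (11 mm round the axis). z up along the axis. Turns with the bolt.
- wing_bolt (a joint): Turn of the wing bolt about its axis, rad: 0 at the start, grows clockwise seen from above, stop at 2.4. Resists with about 0.12 N m, stays where left, does not sink over this part turn. With the driver down and its slot in line with the wing, the driver turns freely about 0.45 rad (25 degrees) either way before its prongs take the wing along.
Mind the look-alikes: they are no part of the job. Leave any turquoise look-alike of the driver alone.

How it is judged:
On the way, in this order (a step that is already met when the one before it is completed fails the run):
1. the driver is down over the bolt, upright and on its axis, the wing in the fork, and the bolt has not been turned yet (horizontal distance between driver and bolt_seat below 0.012 m and angle between driver's own z axis and vertical below 0.15 rad and z of driver in the frame of bolt_seat below 0.006 m and value of joint wing_bolt below 0.15 rad), for 0.2 s.
2. the bolt has turned at least 35 degrees clockwise with the driver still square over it (horizontal distance between driver and bolt_seat below 0.012 m and angle between driver's own z axis and vertical below 0.15 rad and z of driver in the frame of bolt_seat below 0.006 m and value of joint wing_bolt above 0.61 rad), for 0.1 s.
At the end, for the whole second after the job is handed in: The bolt has been turned at least 0.61 rad (35 degrees) clockwise; the driver stands released and at rest over it, its axis within 12 mm of the bolt's, within 0.15 rad of upright, its underside less than 6 mm above the washer (all of step 2 and linear speed of driver below 0.02 m/s); the robot touches nothing.
It fails at once if the bolt is turned while the driver is not square over it (over 15 mm off its axis, over 0.2 rad from upright, or over 10 mm above the washer), or by anything else than the driver (value of joint wing_bolt above 0.1 rad and velocity of joint wing_bolt above 0.2 rad/s and (horizontal distance between driver and bolt_seat above 0.015 m or angle between driver's own z axis and vertical above 0.2 rad or z of driver in the frame of bolt_seat above 0.01 m)).
It also fails if it takes over 48 s, if anything falls off the work surface, if the arm or the gripper's body presses on something with over 40 N, if the wrist force passes 120 N, or if a joint passes its speed limit or range.

## Robot

A 6-joint arm with a two-finger parallel gripper is mounted at the origin on the work surface. World frame = base frame: x ahead of the robot, y to its left, z up, the work surface at z = 0. Lengths are in m, angles in rad, forces in N, time in s.
With the tool pointing down it reaches from about 0.4 to 0.925 m from the base axis. Payload 3.4 kg.
Tool frame: the origin (TCP) lies on the centre line of the jaws, within the pads' length; the fingertips stand 8 mm ahead of it and the grasp point (between the pads) lies 11 mm behind it; z points along the fingers, x is the direction in which the jaws open and shut, and the axes are right-handed (so a half turn about z gives the same grasp; the last joint's range is limited). The gripper opens to 85 mm and grips with 20 to 120 N. Pads are 22 mm wide; open, the fingers measure 114 mm over their backs; the gripper's body (76 mm by 85 mm) begins 54 mm behind the grasp point. The pads swing forward as they close: fully open they stand 13 mm farther back than shut.
Start: joints at [1.258, 0.307, 1.506, -0, 1.328, -0.073], TCP at [0.136, 0.559, 0.239] pointing down, gripper open.
Joint ranges: [-3.12, 3.12], [-1.05, 2.28], [0.14, 2.33], [-1.42, 4.57], [0.1, 2.73], [-2.68, 2.68]. Speed limits (rad/s): [2.57, 2.57, 3.14, 3.14, 3.14, 3.14].

## Interface

Orientations are given as [roll, pitch, yaw] about the fixed x, y, z axes, in that order (R = Rz(yaw) Ry(pitch) Rx(roll)).
In Python, from rig import manip, snapshot gives the robot as it stands.
- The arm moves only by the tool arm_command, never from a script. Its argument "rows" is a list of rows, each an object of numbers: "fingers": the finger opening in cm, from 0 to 8.54; "x", "y", "z": the shift along the world's x, y, z in cm; "ax", "ay", "az": the turn, a rotation vector about the world's x, y, z in rad. In form: [{"fingers": .., "x": .., "y": .., "z": .., "ax": .., "ay": .., "az": ..}, ...]. A call has 1 to 8 rows; each row is the pose to reach, as a shift and turn from the pose commanded when the call began; what a row does not reach only later rows make up. A row lasts 1/10 s, in which the tool goes at most 50 mm and 8.59 degrees, less where a joint would pass 70% of its speed; a pose out of reach is approached as far as the arm can. A call with a gripper value outside its range is refused whole. The fingers move at their own pace and stop on an object; "squeeze" is the grip in N (left out, the last holds). Time passes only in rows, so rows that repeat a pose let the fingers close. It gives the time, the measured TCP pose, the force and the opening at its end, in the units of the state.
- manip.sense(): the state, without advancing time (a new reading comes with each control period).
- snapshot(name): name is "scene" or "top" or "wrist"; returns a dict with "frame" (400x640x3 uint8, blue, green, red), "fov_y" (degrees; the focal length in pixels is half the picture's height over the tangent of half this angle, whatever the lens; pixels are square), "cx", "cy" (the principal point, pixels), "cam_to_world" (4x4, takes a point from camera to world coordinates). Camera axes: x right, y up, looking along -z (the intrinsics and any distortion apply to the point x, -y, -z); pixel columns grow to the right and rows downward; lengths in m; the calibration is good to about 2 mm. A picture is of the moment at which its call begins. There is no depth.
- manip.finish_job(): hands the job in, once; it reports no verdict.
The state is a dict: "time": time; "q": joint angles; "qvel": joint speeds; "joint_torque": joint torques, N m; "position": TCP position; "ee_rot": TCP orientation; "force": force on the tool from outside, world axes, zero at the start; "torque": the same for the moment, N m; "opening": finger opening in m.
Only numpy, scipy, OpenCV 4.12 (cv2) and the standard library are available. Lean on these libraries where they do the work, as an engineer would, in place of code of your own. Each camera call takes 0.05 s, during which the arm holds its last target.

## Working session

There is one attempt and no reset: what is moved stays moved. The work goes in short steps, Python scripts to look and compute and a tool call to move; the robot and the scene stay as the last step left them, time stands still between calls to the robot, and variables do not carry over. Pictures are saved under pics/ and viewed, and the job is handed in when it is done.

Besides the shell and the picture viewer there is one more tool, called after "Emit:" by a JSON object that holds its "api" and its "payload", one argument or row to a line. arm_command: Moves the arm, as the interface text tells. Its arguments: {"type":"object","properties":{"rows":{"type":"array","items":{"type":"object","properties":{"fingers":{"type":"number"},"x":{"type":"number"},"y":{"type":"number"},"z":{"type":"number"},"ax":{"type":"number"},"ay":{"type":"number"},"az":{"type":"number"}}}},"squeeze":{"type":"number"}},"required":["rows"]}

```bash
mkdir -p pics; ls; cat > h.py <<'E'
import numpy as np, cv2
from rig import manip, snapshot
def info(s):
    return {k:s[k] for k in s if k!='frame'}
E
python3 - <<'E'
from h import *
for n in ['scene','top','wrist']:
    s=snapshot(n); cv2.imwrite(f'pics/{n}0.png',s['frame']); np.save(f'pics/{n}0.npy',s,allow_pickle=True); print(n,info(s))
print(manip.sense())
E
```

```text
pics
scene {'fov_y': 47.89251059850392, 'cx': 317.35884619771434, 'cy': 203.5433004946666, 'cam_to_world': array([[-0.56726455, -0.72054275,  0.39878451,  0.87259889],
       [ 0.82345615, -0.48954589,  0.2868184 ,  0.31128042],
       [-0.0114416 ,  0.49108346,  0.87103738,  0.9212904 ],
       [ 0.        ,  0.        ,  0.        ,  1.        ]])}
top {'fov_y': 56.01225462484767, 'cx': 324.30648238629584, 'cy': 199.2084790624167, 'cam_to_world': array([[ 0.01901423,  0.99867385, -0.04784342,  0.47762009],
       [-0.99936346,  0.01753912, -0.03106516,  0.02940678],
       [-0.03018483,  0.04840365,  0.99837166,  0.85722037],
       [ 0.        ,  0.        ,  0.        ,  1.        ]])}
wrist {'fov_y': 61.913353991479596, 'cx': 322.10866128217253, 'cy': 199.55903908234853, 'cam_to_world': array([[ 0.23599913, -0.93466447, -0.2659074 ,  0.06692732],
       [ 0.97175183,  0.22652163,  0.06622936,  0.57457375],
       [-0.00166845, -0.27402607,  0.96172082,  0.37314113],
       [ 0.        ,  0.        ,  0.        ,  1.        ]])}
{'time': 0.15, 'q': array([ 1.25849064e+00,  3.07428951e-01,  1.50734530e+00, -2.04888212e-05,
        1.32843156e+00, -7.34989891e-02]), 'qvel': array([ 0.00067861, -0.00314278, -0.00288409,  0.00057479,  0.00014833,
        0.00043749]), 'joint_torque': array([-1.24010708e-04, -4.57977819e+01, -2.52218914e+01, -2.82938345e-04,
        8.53738049e-03, -1.23899704e-05]), 'position': array([0.13588433, 0.55818404, 0.23858731]), 'ee_rot': array([-3.14149402e+00,  1.61025970e-03,  1.33199464e+00]), 'force': array([ 0.04821266, -0.50339037,  0.03206383]), 'torque': array([-0.014619  , -0.02423119, -0.00123198]), 'opening': 0.0855620316598736}
```

View pics/scene0.png

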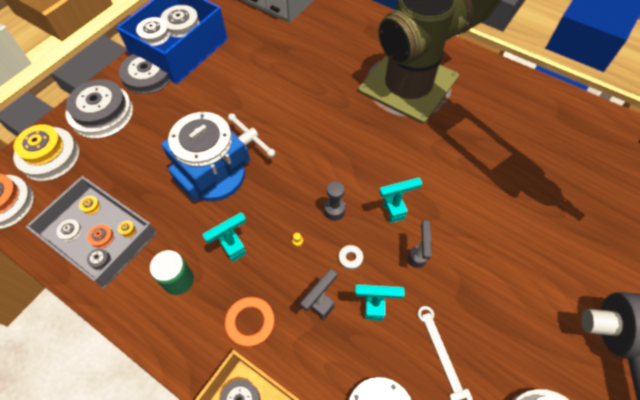

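View pics/top0.png

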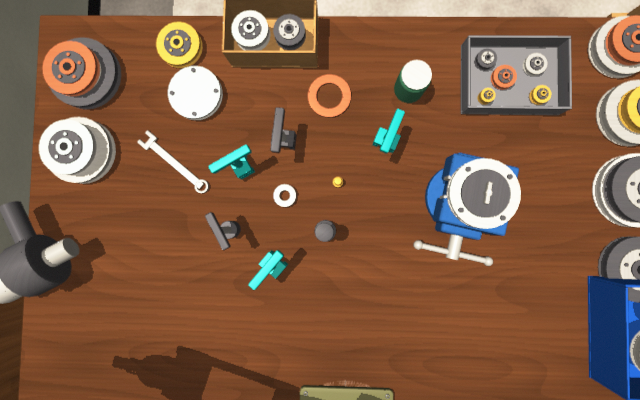

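View pics/wrist0.png

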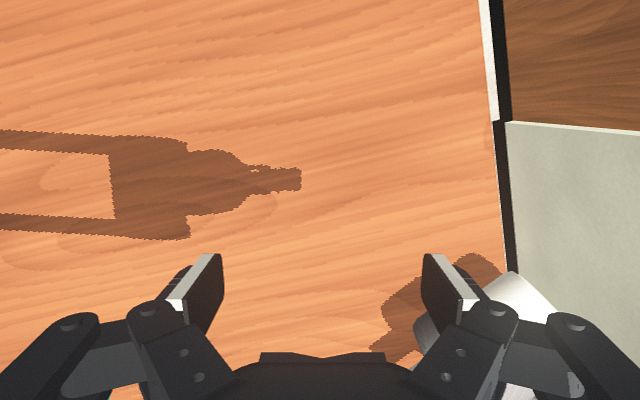

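The scene view shows two dark T-tools at about (320,292) and (422,243), the drift at (335,200) and three turquoise look-alikes. The pulley is at (200,138). In the top view the dark T-tools are at (283,130) and (222,230), and the wing at (488,192). I'll zoom in on these.

```bash
python3 - <<'E'
from h import *
t=cv2.imread('pics/top0.png'); s=cv2.imread('pics/scene0.png')
def crop(im,x,y,w,h,k): return cv2.resize(im[y:y+h,x:x+w],(w*k,h*k),interpolation=cv2.INTER_CUBIC)
a=crop(t,258,98,50,64,6);b=crop(t,460,160,60,64,6)
c=crop(s,295,260,50,64,6);d=crop(s,170,105,60,64,6)
cv2.imwrite('pics/crops.png',np.vstack([np.hstack([a,b]),np.hstack([c,d])])[:768])
im=np.vstack([np.hstack([a,b]),np.hstack([c,d])]);im=cv2.resize(im,(515,600));cv2.imwrite('pics/crops.png',im)
E
```

```text
(no output)
```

View pics/crops.png

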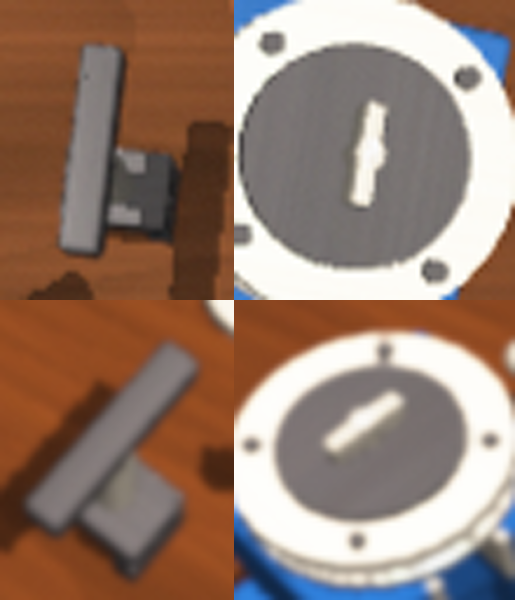

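The driver with the square foot is the top-view tool at (283,130). Next I'll measure the bar and the wing by colour mask.

```bash
cat >> h.py <<'E'
def ray(s,u,v):
    f=200/np.tan(np.radians(s['fov_y'])/2)
    M=s['cam_to_world']; d=M[:3,:3]@np.array([(u-s['cx'])/f,-(v-s['cy'])/f,-1.]); return M[:3,3],d
def onz(s,u,v,z):
    o,d=ray(s,u,v); return o+d*(z-o[2])/d[2]
def proj(s,p):
    f=200/np.tan(np.radians(s['fov_y'])/2); M=s['cam_to_world']; c=M[:3,:3].T@(np.asarray(p)-M[:3,3])
    return s['cx']+f*c[0]/-c[2], s['cy']-f*c[1]/-c[2]
def load(n): return np.load(f'pics/{n}.npy',allow_pickle=True).item()
def comp(mask,x,y,w,h):
    m=np.zeros_like(mask); m[y:y+h,x:x+w]=mask[y:y+h,x:x+w]
    n,l,st,c=cv2.connectedComponentsWithStats(m); i=1+np.argmax(st[1:,4]); return (l==i).astype(np.uint8),c[i],st[i]
E
python3 - <<'E'
from h import *
for n,R1,R2,R3 in [('top0',(262,100,45,60),(465,168,48,52),(440,150,90,90)),('scene0',(295,262,50,62),(176,112,50,42),(160,105,80,65))]:
    s=load(n); im=s['frame']; hsv=cv2.cvtColor(im,cv2.COLOR_BGR2HSV)
    sat=hsv[...,1]; v=hsv[...,2]
    m=((sat<70)&(v>70)).astype(np.uint8)
    # bar
    x,y,w,h=R1; print(n,'bar v hist',np.percentile(v[y:y+h,x:x+w][m[y:y+h,x:x+w]>0],[5,25,50,75,95]))
    c,cen,st=comp(m,*R1); print('bar',cen,st)
    # disc (grey mid) incl. wing
    x,y,w,h=R3
    d=((sat<60)&(v>70)&(v<180)).astype(np.uint8); c,cen,st=comp(d,*R3)
    cn=max(cv2.findContours(c,cv2.RETR_EXTERNAL,cv2.CHAIN_APPROX_NONE)[0],key=len)
    e=cv2.fitEllipse(cv2.convexHull(cn)); print('disc',e,'world',onz(s,*e[0],.16))
    w_=((v>185)).astype(np.uint8); 
    inner=np.zeros_like(w_); cv2.ellipse(inner,(e[0],(e[1][0]*.8,e[1][1]*.8),e[2]),1,-1)
    c,cen,st=comp(w_*inner,*R3)
    ys,xs=np.nonzero(c); P=np.array([onz(s,a,b,.172)[:2] for a,b in zip(xs,ys)])
    mu=P.mean(0);u,sv,vt=np.linalg.svd(P-mu); print('wing px',cen,st,'world',mu,'dir deg',np.degrees(np.arctan2(vt[0,1],vt[0,0])), np.ptp((P-mu)@vt.T,axis=0))
E
```

```text
top0 bar v hist [ 73.    89.75 129.   137.   145.65]
bar [279.91605839 132.06569343] [271 108  23  44 548]
disc ((485.1974792480469, 192.95858764648438), (48.01349639892578, 49.59252166748047), 105.51974487304688) world [ 0.527697   -0.24397871  0.16      ]
wing px [488.34736842 192.61052632] [485 182   7  22  95] world [ 0.52756673 -0.24488323] dir deg 170.74153800755906 [0.03872793 0.0096216 ]
scene0 bar v hist [ 85. 112. 128. 133. 136.]
bar [319.75502008 294.95314592] [300 270  37  46 747]
disc ((198.9451446533203, 134.214111328125), (34.444358825683594, 41.067588806152344), 61.839508056640625) world [ 0.52621326 -0.24468289  0.16      ]
wing px [197.11842105 130.32894737] [189 125  17  12  76] world [ 0.52605494 -0.24607953] dir deg -10.5044832196459 [0.03881767 0.01212296]
```

```bash
python3 - <<'E'
from h import *
for n,R1,thr in [('top0',(262,100,45,60),118),('scene0',(295,262,50,62),0)]:
    s=load(n); im=s['frame']; hsv=cv2.cvtColor(im,cv2.COLOR_BGR2HSV)
    m=((hsv[...,1]<75)&(hsv[...,2]>thr)).astype(np.uint8)
    if thr==0: continue
    m=cv2.morphologyEx(m,cv2.MORPH_OPEN,np.ones((3,3),np.uint8))
    c,cen,st=comp(m,*R1); x,y,w,h=R1
    print(st)
    ys,xs=np.nonzero(c); P=np.array([onz(s,a,b,.118)[:2] for a,b in zip(xs,ys)])
    mu=P.mean(0);(r)=cv2.minAreaRect((P*1000).astype(np.float32)); print('bar',mu,r)
    vt=np.linalg.svd(P-mu)[2]; print(np.degrees(np.arctan2(vt[0,1],vt[0,0])),np.ptp((P-mu)@vt.T,axis=0))
    s2=load('scene0'); im2=s2['frame'].copy()
    for L in(-.045,0,.045):
        p=np.r_[mu+vt[0]*L,.118]; print(proj(s2,p),proj(s,p))
    p=np.r_[mu,0]; print('foot',proj(s2,p),proj(s,p))
E
```

```text
[271 108  12  43 303]
bar [0.65023551 0.15069417] ((651.4601440429688, 150.71310424804688), (14.910295486450195, 85.55272674560547), 84.32556915283203)
174.23506392009313 [0.08555807 0.01492039]
(np.float64(303.0282519646965), np.float64(305.7915050235258)) (np.float64(279.1802572655372), np.float64(107.51886588281982))
(np.float64(319.0287126417963), np.float64(287.5457684564792)) (np.float64(276.36819418557764), np.float64(129.6521508263295))
(np.float64(334.406516097888), np.float64(270.0100639225941)) (np.float64(273.5410817887066), np.float64(151.90388646242172))
foot (np.float64(319.49432762017403), np.float64(306.17812238789077)) (np.float64(284.41902412087563), np.float64(141.56909543272073))
```

The bar is at (0.650, 0.151), lying along −5.8°. The wing is at (0.527, −0.2448), along about −10°. I'll move to hover over the driver.

Emit:
{"api": "arm_command", "payload": {
  "rows": [
    {"x": 51.4, "y": -40.7, "z": 1, "az": 0.138, "fingers": 6},
    {"x": 51.4, "y": -40.7, "z": 1, "az": 0.138, "fingers": 6},
    {"x": 51.4, "y": -40.7, "z": 1, "az": 0.138, "fingers": 6},
    {"x": 51.4, "y": -40.7, "z": 1, "az": 0.138, "fingers": 6},
    {"x": 51.4, "y": -40.7, "z": 1, "az": 0.138, "fingers": 6},
    {"x": 51.4, "y": -40.7, "z": 1, "az": 0.138, "fingers": 6},
    {"x": 51.4, "y": -40.7, "z": 1, "az": 0.138, "fingers": 6},
    {"x": 51.4, "y": -40.7, "z": 1, "az": 0.138, "fingers": 6}
  ]
}}

```text
validation failed for argument at $.ro...
```

Emit:
{"api": "arm_command", "payload": {
  "rows": [
    {"fingers": 6, "x": 5, "y": -4, "z": 0.5, "ax": 0, "ay": 0, "az": 0.1},
    {"fingers": 6, "x": 8, "y": -6, "z": 1, "ax": 0, "ay": 0, "az": 0.138}
  ]
}}

```text
time: 0.35
position: [0.215, 0.4983, 0.2484]
ee_rot: [-3.141, 0.002, 1.477]
force: [0.3, 0.4, 0.3]
opening: 0.0607
```

Emit:
{"api": "arm_command", "payload": {
  "rows": [
    {"fingers": 6, "x": 43.4, "y": -34.8, "z": 0, "ax": 0, "ay": 0, "az": 0},
    {"fingers": 6, "x": 43.4, "y": -34.8, "z": 0, "ax": 0, "ay": 0, "az": 0},
    {"fingers": 6, "x": 43.4, "y": -34.8, "z": 0, "ax": 0, "ay": 0, "az": 0},
    {"fingers": 6, "x": 43.4, "y": -34.8, "z": 0, "ax": 0, "ay": 0, "az": 0},
    {"fingers": 6, "x": 43.4, "y": -34.8, "z": 0, "ax": 0, "ay": 0, "az": 0},
    {"fingers": 6, "x": 43.4, "y": -34.8, "z": 0, "ax": 0, "ay": 0, "az": 0},
    {"fingers": 6, "x": 43.4, "y": -34.8, "z": 0, "ax": 0, "ay": 0, "az": 0},
    {"fingers": 6, "x": 43.4, "y": -34.8, "z": 0, "ax": 0, "ay": 0, "az": 0}
  ]
}}

```text
time: 1.15
position: [0.5288, 0.2471, 0.249]
ee_rot: [-3.141, 0.0, 1.47]
force: [0.9, 1.1, 0.1]
opening: 0.0599
```

Emit:
{"api": "arm_command", "payload": {
  "rows": [
    {"fingers": 6, "x": 4, "y": -3.2, "z": 0, "ax": 0, "ay": 0, "az": 0},
    {"fingers": 6, "x": 8, "y": -6.4, "z": 0, "ax": 0, "ay": 0, "az": 0},
    {"fingers": 6, "x": 12.2, "y": -9.7, "z": 0, "ax": 0, "ay": 0, "az": 0},
    {"fingers": 6, "x": 12.2, "y": -9.7, "z": 0, "ax": 0, "ay": 0, "az": 0},
    {"fingers": 6, "x": 12.2, "y": -9.7, "z": 0, "ax": 0, "ay": 0, "az": 0}
  ]
}}

```text
time: 1.65
position: [0.6505, 0.1503, 0.2481]
ee_rot: [-3.14, 0.0, 1.467]
force: [-1.1, 0.6, -0.5]
opening: 0.0601
```

```bash
python3 - <<'E'
from h import *
s=snapshot('wrist'); cv2.imwrite('pics/wrist1.png',s['frame']); np.save('pics/wrist1.npy',s,allow_pickle=True)
t=manip.sense(); print(t['position'],t['ee_rot'],t['q'])
print(s['cam_to_world'][:3,3], proj(s,[.65,.151,.118]))
E
```

```text
[0.64918815 0.15142601 0.24827382] [-3.13929977e+00 -1.62906431e-05  1.46870465e+00] [ 1.65470274e-01  4.30229081e-01  1.28572402e+00  6.28314160e-04
  1.42784658e+00 -1.30332459e+00]
[0.58012149 0.15721651 0.38283277] (np.float64(323.33203493730934), np.float64(193.7886031265136))
```

View pics/wrist1.png

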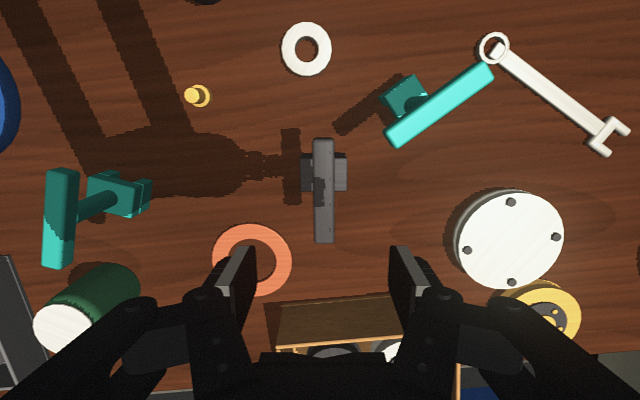

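The wrist view shows the bar from (323,138) to (325,243), centred near (324,190), which is close to my prediction of (323,194). The nearest turquoise end is at (392,142).

```bash
python3 - <<'E'
from h import *
s=load('wrist1'); hsv=cv2.cvtColor(s['frame'],cv2.COLOR_BGR2HSV)
S=hsv[...,1];V=hsv[...,2]
print(V[150,312:352],S[150,312:352]); print(V[175,295:352],S[175,295:352])
m=((S<70)&(V>30)).astype(np.uint8)
c,cen,st=comp(m,306,130,28,120);print(cen,st)
r=[]
for y in list(range(142,152))+list(range(212,240)):
    xs=np.nonzero(c[y])[0]; r.append((y,(xs.min()+xs.max())/2,xs.max()-xs.min()+1))
r=np.array(r); print(np.median(r[:,2])); p=np.polyfit(r[:,0],r[:,1],1)
y0,y1=st[1]-.5,st[1]+st[3]-.5
A=onz(s,np.polyval(p,y0),y0,.118);B=onz(s,np.polyval(p,y1),y1,.118)
print(y0,y1,A,B,(A+B)/2,np.linalg.norm(A-B),np.degrees(np.arctan2(*(A-B)[[1,0]])))
print('turq',onz(s,392,144,.11))
E
```

```text
[ 73  68  86  97 104 102 104 104 111 113 112 112 115 118 119 122 121 125
 122 117 102  80  77  98 107 108 107 104 103 108 104 106 103 106 106 105
 108 111 112 110] [101  19  18  16  20  18  22  22  18  18  18  18  18  17  17  19  19  18
  15  17  13  13  79 169 155 153 157 157 158 153 159 156 156 156 156 163
 163 159 162 158]
[ 57  58  59  59  49  44  51  56  53  55  56  56  53  57  55  52  56  53
  51  75  83 100 103 104 105 100 106 107 108 111 111 113 115 112 116 117
 116  96  78  76 115 114 118 116 116 115 117 117 114 117 122  96  73  95
  94  94  97] [152 141 147 156 151  58  20  32  29  32  27  32  24  27  23  29  32  34
  25  24  18  26  22  20  24  18  17  19  19  16  16  18  22  18  18  17
  20  19  23  23  20  16  19  15  20  18  20  15  13  17  21  27 108 161
 157 160 155]
[321.6996686  187.70588235] [ 306  138   28  106 2414]
20.0
137.5 243.5 [0.60455119 0.15536525 0.118     ] [0.69389091 0.14673573 0.118     ] [0.64922105 0.15105049 0.118     ] 0.0897555288594935 174.48279168993983
turq [0.61624714 0.21054935 0.11      ]
```

The bar measures 89.8 mm, which matches, and the tool is centred over it to within 0.5 mm. Descending to grip.

Emit:
{"api": "arm_command", "payload": {
  "rows": [
    {"fingers": 6, "x": 0, "y": 0, "z": -5, "ax": 0, "ay": 0, "az": 0},
    {"fingers": 6, "x": 0, "y": 0, "z": -9, "ax": 0, "ay": 0, "az": 0},
    {"fingers": 6, "x": 0, "y": 0, "z": -12, "ax": 0, "ay": 0, "az": 0},
    {"fingers": 6, "x": 0, "y": 0, "z": -14, "ax": 0, "ay": 0, "az": 0},
    {"fingers": 6, "x": 0, "y": 0, "z": -15, "ax": 0, "ay": 0, "az": 0},
    {"fingers": 6, "x": 0, "y": 0, "z": -15, "ax": 0, "ay": 0, "az": 0}
  ]
}}

```text
time: 2.3
position: [0.6475, 0.1529, 0.098]
ee_rot: [-3.138, 0.001, 1.472]
force: [0.3, -0.3, -0.8]
opening: 0.0597
```

Emit:
{"api": "arm_command", "payload": {
  "rows": [
    {"fingers": 3, "x": 0, "y": 0, "z": 0, "ax": 0, "ay": 0, "az": 0},
    {"fingers": 2, "x": 0, "y": 0, "z": 0, "ax": 0, "ay": 0, "az": 0},
    {"fingers": 0.5, "x": 0, "y": 0, "z": 0, "ax": 0, "ay": 0, "az": 0},
    {"fingers": 0.5, "x": 0, "y": 0, "z": 0, "ax": 0, "ay": 0, "az": 0},
    {"fingers": 0.5, "x": 0, "y": 0, "z": 0, "ax": 0, "ay": 0, "az": 0},
    {"fingers": 0.5, "x": 0, "y": 0, "z": 0, "ax": 0, "ay": 0, "az": 0}
  ],
  "squeeze": 80
}}

```text
time: 2.9
position: [0.6508, 0.1516, 0.1011]
ee_rot: [3.139, -0.001, 1.47]
force: [-0.8, -0.8, 6.2]
opening: 0.0167
```

Emit:
{"api": "arm_command", "payload": {
  "rows": [
    {"fingers": 0.5, "x": 0, "y": 0, "z": 1, "ax": 0, "ay": 0, "az": 0},
    {"fingers": 0.5, "x": 0, "y": 0, "z": 4, "ax": 0, "ay": 0, "az": 0},
    {"fingers": 0.5, "x": 0, "y": 0, "z": 8, "ax": 0, "ay": 0, "az": 0},
    {"fingers": 0.5, "x": 0, "y": 0, "z": 12, "ax": 0, "ay": 0, "az": 0},
    {"fingers": 0.5, "x": 0, "y": 0, "z": 16, "ax": 0, "ay": 0, "az": 0},
    {"fingers": 0.5, "x": 0, "y": 0, "z": 20, "ax": 0, "ay": 0, "az": 0},
    {"fingers": 0.5, "x": 0, "y": 0, "z": 22, "ax": 0, "ay": 0, "az": 0},
    {"fingers": 0.5, "x": 0, "y": 0, "z": 22, "ax": 0, "ay": 0, "az": 0}
  ]
}}

```text
time: 3.7
position: [0.6512, 0.1521, 0.3238]
ee_rot: [3.134, -0.002, 1.47]
force: [0.9, 0.2, -3.3]
opening: 0.0166
```

```bash
python3 - <<'E'
from h import *
ims=[]
for n in ['scene','wrist']:
    s=snapshot(n); np.save(f'pics/{n}2.npy',s,allow_pickle=True); ims.append(s['frame'])
t=manip.sense(); print(t['position'],t['ee_rot'],t['opening'],t['force'])
cv2.imwrite('pics/lift.png',cv2.resize(np.hstack(ims),(800,250)))
cv2.imwrite('pics/lift_s.png',cv2.resize(ims[0][80:330,180:500],(640,500)))
E
```

```text
[0.64898698 0.15170655 0.31856553] [-3.14047380e+00  1.41386905e-04  1.46996508e+00] 0.016697077199277065 [-0.25493867  0.16621116 -3.11112683]
```

View pics/lift_s.png

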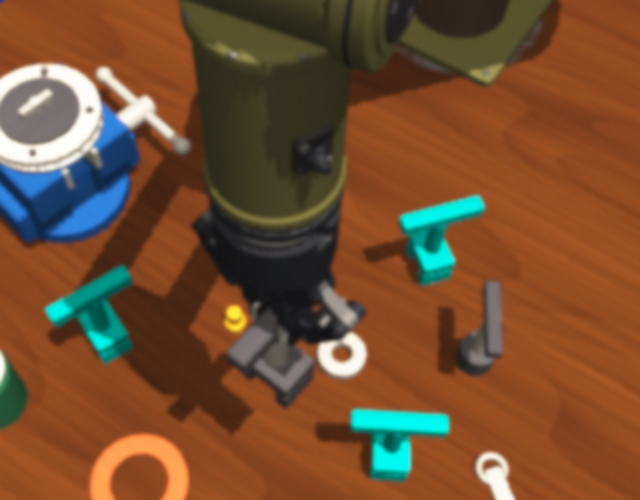

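View pics/lift.png

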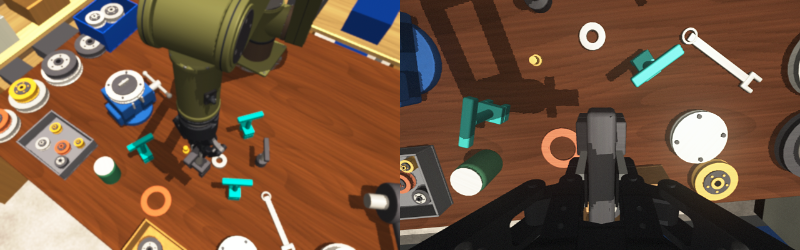

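The driver is held: the wrist force shows about 3.1 N and the opening is 16.7 mm. Carrying it to above the bolt.

Emit:
{"api": "arm_command", "payload": {
  "rows": [
    {"fingers": 0.5, "x": -0.5, "y": -2, "z": 0, "ax": 0, "ay": 0, "az": -0.01},
    {"fingers": 0.5, "x": -1.9, "y": -6, "z": 0, "ax": 0, "ay": 0, "az": -0.02},
    {"fingers": 0.5, "x": -3.2, "y": -10.5, "z": 0, "ax": 0, "ay": 0, "az": -0.03},
    {"fingers": 0.5, "x": -4.6, "y": -15, "z": 0, "ax": 0, "ay": 0, "az": -0.04},
    {"fingers": 0.5, "x": -6, "y": -19.5, "z": 0, "ax": 0, "ay": 0, "az": -0.05},
    {"fingers": 0.5, "x": -7.4, "y": -24, "z": 0, "ax": 0, "ay": 0, "az": -0.06},
    {"fingers": 0.5, "x": -8.8, "y": -28.5, "z": 0, "ax": 0, "ay": 0, "az": -0.07},
    {"fingers": 0.5, "x": -10, "y": -32.5, "z": 0, "ax": 0, "ay": 0, "az": -0.075}
  ]
}}

```text
time: 4.6
position: [0.5466, -0.1755, 0.3166]
ee_rot: [-3.136, -0.0, 1.393]
force: [0.4, -0.1, -2.5]
opening: 0.0167
```

Emit:
{"api": "arm_command", "payload": {
  "rows": [
    {"fingers": 0.5, "x": -1, "y": -3.5, "z": 0, "ax": 0, "ay": 0, "az": 0},
    {"fingers": 0.5, "x": -1.9, "y": -5.9, "z": 0, "ax": 0, "ay": 0, "az": 0},
    {"fingers": 0.5, "x": -2.2, "y": -7.1, "z": 0, "ax": 0, "ay": 0, "az": 0},
    {"fingers": 0.5, "x": -2.2, "y": -7.1, "z": 0, "ax": 0, "ay": 0, "az": 0},
    {"fingers": 0.5, "x": -2.2, "y": -7.1, "z": 0, "ax": 0, "ay": 0, "az": 0}
  ]
}}

```text
time: 5.1
position: [0.5273, -0.2433, 0.3182]
ee_rot: [-3.14, -0.002, 1.395]
force: [-1.3, 0.9, -2.3]
opening: 0.0163
```

```bash
python3 - <<'E'
from h import *
ims=[]
for n in ['scene','top','wrist']:
    s=snapshot(n); np.save(f'pics/{n}3.npy',s,allow_pickle=True); ims.append(s['frame'])
    for p in ([.527,-.245,.16],[.527,-.245,.22]): print(n,proj(s,p))
t=manip.sense(); print(t['position'],t['ee_rot'],t['opening'],t['force'],t['q'])
a=cv2.resize(ims[0][60:200,120:290],(510,420));b=cv2.resize(ims[1][130:270,400:550],(450,420))
im=np.hstack([a,b]);cv2.imwrite('pics/hov.png',cv2.resize(im,(800,350)));cv2.imwrite('pics/hovw.png',ims[2])
E
```

```text
scene (np.float64(198.58599107227778), np.float64(134.39103464582553))
scene (np.float64(191.41098155492858), np.float64(115.80146990275676))
top (np.float64(485.7617383288822), np.float64(193.3471611599062))
top (np.float64(500.03187698172405), np.float64(191.0563909070744))
wrist (np.float64(319.7413131588168), np.float64(185.63926852302848))
wrist (np.float64(319.2894582987615), np.float64(204.7788265012968))
[ 0.52799314 -0.24275179  0.31899984] [-3.14120071e+00 -7.67846625e-04  1.39675522e+00] 0.016649469484138632 [-0.25352168  0.46899948 -2.99269915] [-5.04000732e-01  2.66700782e-01  1.36326303e+00  6.00463304e-04
  1.51224844e+00 -1.90079143e+00]
```

View pics/hov.png

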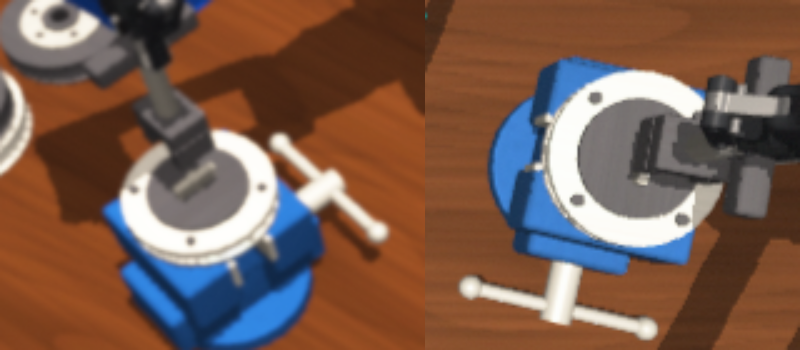

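View pics/hovw.png

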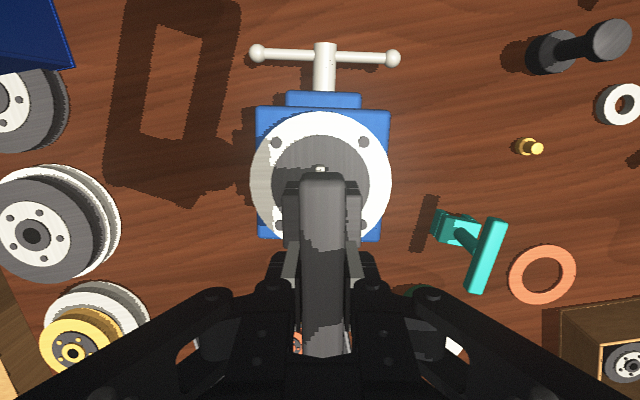

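The wing tip shows at (320,169) in the wrist view, in line with the driver's bar, and the washer sits around the predicted (320,186). Descending carefully.

Emit:
{"api": "arm_command", "payload": {
  "rows": [
    {"fingers": 0.5, "x": -0.1, "y": -0.1, "z": -1.5, "ax": 0, "ay": 0, "az": 0},
    {"fingers": 0.5, "x": -0.1, "y": -0.1, "z": -3, "ax": 0, "ay": 0, "az": 0},
    {"fingers": 0.5, "x": -0.1, "y": -0.1, "z": -3.7, "ax": 0, "ay": 0, "az": 0},
    {"fingers": 0.5, "x": -0.1, "y": -0.1, "z": -3.8, "ax": 0, "ay": 0, "az": 0},
    {"fingers": 0.5, "x": -0.1, "y": -0.1, "z": -3.8, "ax": 0, "ay": 0, "az": 0}
  ]
}}

```text
time: 5.75
position: [0.527, -0.2448, 0.2815]
ee_rot: [3.141, 0.0, 1.396]
force: [0.2, 0.5, -1.9]
opening: 0.0167
```

```bash
python3 - <<'E'
from h import *
ims=[]
for n in ['scene','top','wrist']:
    s=snapshot(n); np.save(f'pics/{n}4.npy',s,allow_pickle=True); ims.append(s['frame'])
t=manip.sense(); print(t['position'],t['ee_rot'],t['opening'],t['force'])
a=cv2.resize(ims[0][90:180,150:250],(400,360));b=cv2.resize(ims[1][145:235,440:540],(400,360))
cv2.imwrite('pics/hov2.png',np.hstack([a,b]))
E
```

```text
[ 0.52721917 -0.24531836  0.28213095] [3.13996172e+00 5.57968280e-04 1.39534087e+00] 0.016903850521508675 [ 0.26001549  0.19967829 -2.17671805]
```

View pics/hov2.png

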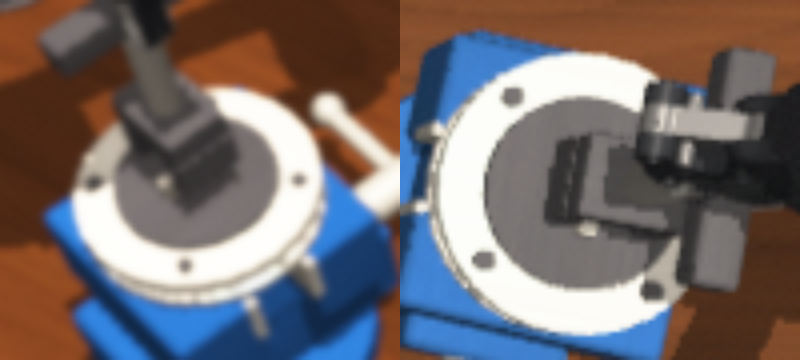

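```bash
python3 - <<'E'
from h import *
c=np.array([.5271,-.2451]);th=np.radians(-10);R=np.array([[np.cos(th),-np.sin(th)],[np.sin(th),np.cos(th)]])
out=[]
for n,(x0,y0) in [('scene4',(150,90)),('top4',(440,145))]:
    s=load(n); im=cv2.resize(s['frame'][y0:y0+90,x0:x0+100],(400,360))
    def P(a,b,z): u=np.array(proj(s,np.r_[c+R@[a,b],z])); return tuple(int(round(q)) for q in ((u+.5-[x0,y0])*4))
    for z,col in((.182,(0,0,255)),(.222,(0,255,0))):
        for a,b in((.018,.025),(.018,-.025),(-.018,.025),(-.018,-.025)): cv2.circle(im,P(a,b,z),3,col,-1)
    for a in(-.02,.02): cv2.circle(im,P(a,0,.174),3,(255,0,255),-1)
    for a in(-.045,.045): cv2.circle(im,P(a,0,.291),3,(255,255,0),-1)
    out.append(im)
cv2.imwrite('pics/ov.png',np.hstack(out))
E
```

```text
(no output)
```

View pics/ov.png

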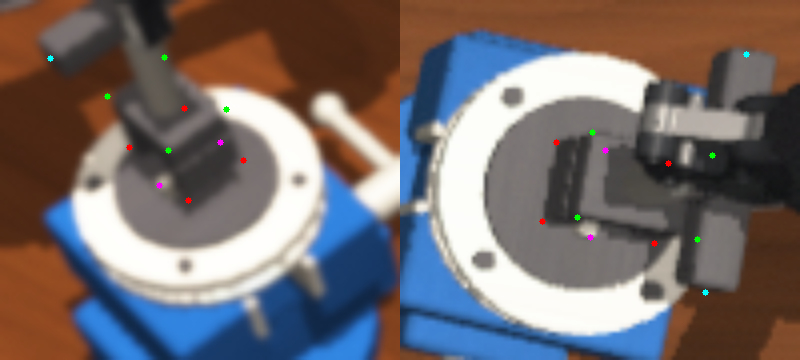

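```bash
python3 - <<'E'
from h import *
for n,(x0,y0,w,h) in [('scene4',(170,100,50,50)),('top4',(570-10,170,0,0))][:1]+[('top4',(475,165,50,50))]:
    s=load(n); im=s['frame'][y0:y0+h,x0:x0+w]
    im=cv2.convertScaleAbs(im,alpha=1.7,beta=0)
    im=cv2.resize(im,(600,600),interpolation=cv2.INTER_CUBIC)
    for k in range(0,50,10):
        cv2.putText(im,str(x0+k),(k*12,10),0,.35,(0,255,255));cv2.putText(im,str(y0+k),(0,k*12+10),0,.35,(0,255,255))
        cv2.line(im,(k*12,0),(k*12,600),(0,200,200),1);cv2.line(im,(0,k*12),(600,k*12),(0,200,200),1)
    cv2.imwrite(f'pics/z_{n}.png',im)
E
```

```text
(no output)
```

View pics/z_scene4.png

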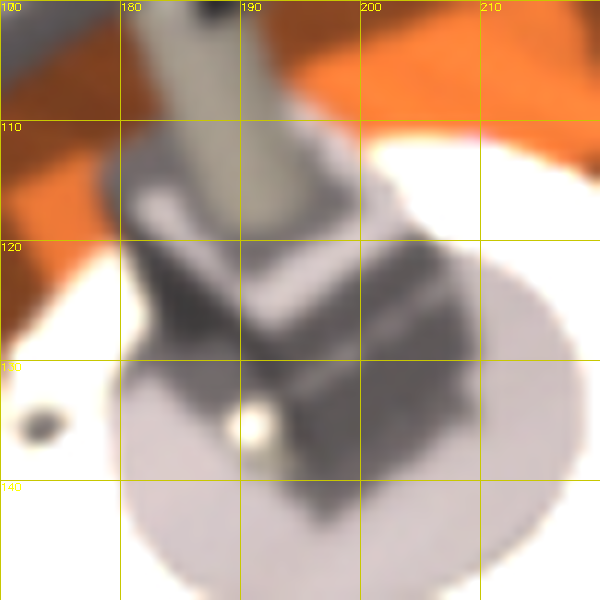

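View pics/z_top4.png

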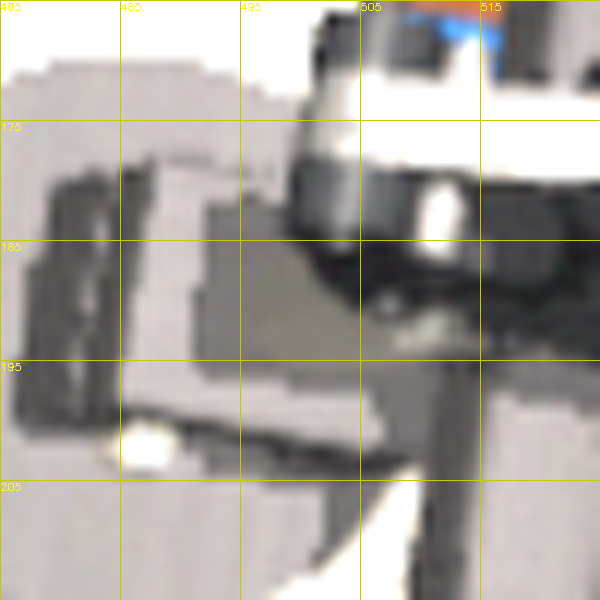

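At full scale, the foot corners are at (488,178) and (485,199.5) in the top view and (193,127) in the scene view. They match the predicted pose within 1 px, and the wing end sits in the slot mouth. Lowering onto the washer.

Emit:
{"api": "arm_command", "payload": {
  "rows": [
    {"fingers": 0.5, "x": 0, "y": 0, "z": -0.6, "ax": 0, "ay": 0, "az": 0},
    {"fingers": 0.5, "x": 0, "y": 0, "z": -1.2, "ax": 0, "ay": 0, "az": 0},
    {"fingers": 0.5, "x": 0, "y": 0, "z": -1.7, "ax": 0, "ay": 0, "az": 0},
    {"fingers": 0.5, "x": 0, "y": 0, "z": -1.8, "ax": 0, "ay": 0, "az": 0},
    {"fingers": 0.5, "x": 0, "y": 0, "z": -1.9, "ax": 0, "ay": 0, "az": 0},
    {"fingers": 0.5, "x": 0, "y": 0, "z": -1.9, "ax": 0, "ay": 0, "az": 0}
  ]
}}

```text
time: 6.5
position: [0.5266, -0.2453, 0.2621]
ee_rot: [-3.141, -0.0, 1.395]
force: [1.3, -0.3, -1.6]
opening: 0.0167
```

Emit:
{"api": "arm_command", "payload": {
  "rows": [
    {"fingers": 0.5, "x": 0, "y": 0, "z": -0.1, "ax": 0, "ay": 0, "az": 0},
    {"fingers": 0.5, "x": 0, "y": 0, "z": -0.2, "ax": 0, "ay": 0, "az": 0},
    {"fingers": 0.5, "x": 0, "y": 0, "z": -0.2, "ax": 0, "ay": 0, "az": 0}
  ]
}}

```text
time: 6.8
position: [0.5269, -0.2455, 0.2611]
ee_rot: [3.14, 0.001, 1.395]
force: [-0.7, 0.7, 2.4]
opening: 0.0167
```

Emit:
{"api": "arm_command", "payload": {
  "rows": [
    {"fingers": 0.5, "x": 0, "y": 0, "z": -0.1, "ax": 0, "ay": 0, "az": 0},
    {"fingers": 0.5, "x": 0, "y": 0, "z": -0.1, "ax": 0, "ay": 0, "az": 0}
  ]
}}

```text
time: 7.0
position: [0.527, -0.2456, 0.261]
ee_rot: [3.139, 0.001, 1.395]
force: [-2.2, 0.8, 6.8]
opening: 0.0168
```

```bash
python3 - <<'E'
from h import *
ims=[]
for n in ['scene','top']:
    s=snapshot(n); np.save(f'pics/{n}5.npy',s,allow_pickle=True); ims.append(s['frame'])
t=manip.sense(); print(t['position'],t['ee_rot'],t['opening'],t['force'],t['time'])
a=cv2.resize(ims[0][90:160,155:235],(400,350));b=cv2.resize(ims[1][155:225,460:540],(400,350))
cv2.imwrite('pics/seat.png',np.hstack([a,b]))
E
```

```text
[ 0.52699451 -0.24563082  0.26102358] [3.13936259e+00 1.11195309e-03 1.39500698e+00] 0.01659707762880774 [-2.32001769  0.34322042  6.5950537 ] 7.1
```

View pics/seat.png

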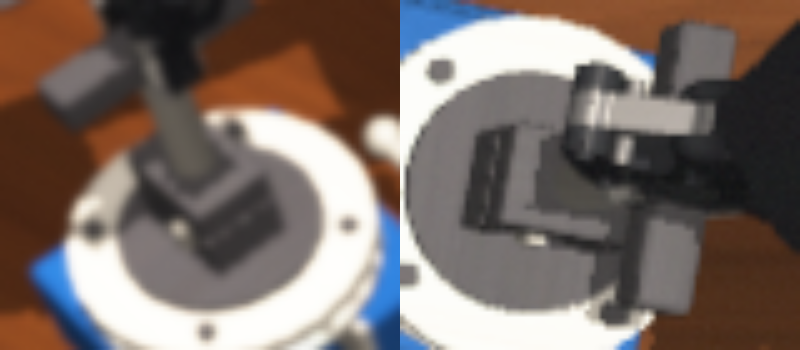

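The driver is seated: contact is at TCP z = 0.261, as expected from the grasp height, and the wing end shows at the slot mouth. It has held there for more than 0.3 s. Now turning clockwise.

Emit:
{"api": "arm_command", "payload": {
  "rows": [
    {"fingers": 0.5, "x": 0, "y": 0, "z": 0, "ax": 0, "ay": 0, "az": -0.08},
    {"fingers": 0.5, "x": 0, "y": 0, "z": 0, "ax": 0, "ay": 0, "az": -0.16},
    {"fingers": 0.5, "x": 0, "y": 0, "z": 0, "ax": 0, "ay": 0, "az": -0.24},
    {"fingers": 0.5, "x": 0, "y": 0, "z": 0, "ax": 0, "ay": 0, "az": -0.32},
    {"fingers": 0.5, "x": 0, "y": 0, "z": 0, "ax": 0, "ay": 0, "az": -0.4},
    {"fingers": 0.5, "x": 0, "y": 0, "z": 0, "ax": 0, "ay": 0, "az": -0.48},
    {"fingers": 0.5, "x": 0, "y": 0, "z": 0, "ax": 0, "ay": 0, "az": -0.56},
    {"fingers": 0.5, "x": 0, "y": 0, "z": 0, "ax": 0, "ay": 0, "az": -0.64}
  ]
}}

```text
time: 7.9
position: [0.5282, -0.2446, 0.261]
ee_rot: [3.139, -0.003, 0.752]
force: [0.1, 2.4, 6.0]
opening: 0.0165
```

```bash
python3 - <<'E'
from h import *
t=manip.sense(); print(t['position'],t['ee_rot'],t['opening'],t['force'],t['torque'],t['q'])
E
```

```text
[ 0.52818883 -0.24458809  0.26098719] [ 3.13880945 -0.00339565  0.75239151] 0.01652105544338618 [0.08503718 2.42193604 6.00626027] [ 0.55391892 -0.2283362   0.22582566] [-0.50772299  0.29925633  1.46120483  0.00242745  1.37744401 -1.26057182]
```

Engaged: the moment about z is about 0.2 N m and the lateral force is small. Continuing the turn.

Emit:
{"api": "arm_command", "payload": {
  "rows": [
    {"fingers": 0.5, "x": 0, "y": 0, "z": 0, "ax": 0, "ay": 0, "az": -0.09},
    {"fingers": 0.5, "x": 0, "y": 0, "z": 0, "ax": 0, "ay": 0, "az": -0.18},
    {"fingers": 0.5, "x": 0, "y": 0, "z": 0, "ax": 0, "ay": 0, "az": -0.27},
    {"fingers": 0.5, "x": 0, "y": 0, "z": 0, "ax": 0, "ay": 0, "az": -0.36},
    {"fingers": 0.5, "x": 0, "y": 0, "z": 0, "ax": 0, "ay": 0, "az": -0.45},
    {"fingers": 0.5, "x": 0, "y": 0, "z": 0, "ax": 0, "ay": 0, "az": -0.54},
    {"fingers": 0.5, "x": 0, "y": 0, "z": 0, "ax": 0, "ay": 0, "az": -0.63},
    {"fingers": 0.5, "x": 0, "y": 0, "z": 0, "ax": 0, "ay": 0, "az": -0.72}
  ]
}}

```text
time: 8.7
position: [0.5283, -0.2449, 0.261]
ee_rot: [3.141, -0.005, 0.032]
force: [0.4, 1.5, 5.4]
opening: 0.0163
```

Emit:
{"api": "arm_command", "payload": {
  "rows": [
    {"fingers": 0.5, "x": 0, "y": 0, "z": 0, "ax": 0, "ay": 0, "az": 0},
    {"fingers": 0.5, "x": 0, "y": 0, "z": 0, "ax": 0, "ay": 0, "az": 0}
  ]
}}

```text
time: 8.9
position: [0.5282, -0.2449, 0.261]
ee_rot: [3.141, -0.004, 0.035]
force: [0.3, 2.6, 6.2]
opening: 0.0165
```

```bash
python3 - <<'E'
from h import *
ims=[]
for n in ['scene','top']:
    s=snapshot(n); np.save(f'pics/{n}6.npy',s,allow_pickle=True); ims.append(s['frame'])
t=manip.sense(); print(t['position'],t['ee_rot'],t['opening'],t['force'],t['torque'],t['time'])
a=cv2.resize(ims[0][90:160,155:235],(400,350));b=cv2.resize(ims[1][155:225,460:540],(400,350))
cv2.imwrite('pics/turn.png',np.hstack([a,b]))
E
```

```text
[ 0.52823088 -0.24494555  0.26099763] [ 3.14108409 -0.00443249  0.03519115] 0.016370590222201817 [1.00709052 3.09556674 5.48426156] [ 0.41652566 -0.13495611 -0.02589009] 9.0
```

View pics/turn.png

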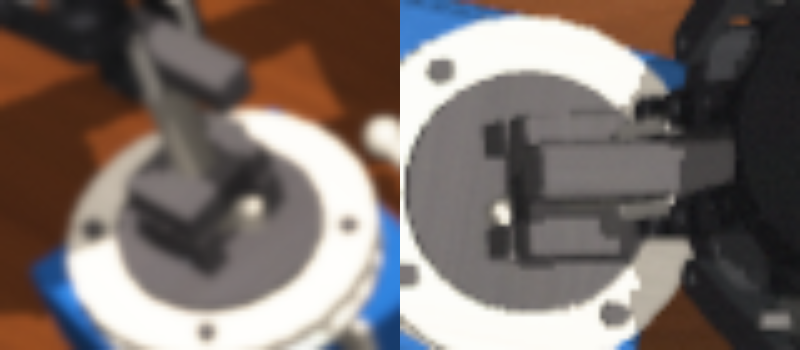

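The driver bar now lies along y. The wing end shows at the slot mouth at about (480,197) in the top view, so I'll work out the wing angle from it.

```bash
python3 - <<'E'
from h import *
c=np.array([.527,-.2451])
for n,R in [('top6',(474,190,12,14)),('scene6',(196,120,20,20))]:
    s=load(n); hsv=cv2.cvtColor(s['frame'],cv2.COLOR_BGR2HSV)
    m=((hsv[...,2]>165)).astype(np.uint8); k,cen,st=comp(m,*R); print(n,cen,st)
    for z in(.167,.174):
        d=onz(s,*cen,z)[:2]-c; print(np.degrees(np.arctan2(d[1],d[0])),np.linalg.norm(d))
E
```

```text
top6 [480.09090909 197.36363636] [479 196   3   4  11]
121.47069098669812 0.01528433094232048
118.16447809801348 0.017794848644679215
scene6 [213.1875 121.0625] [210 120   6   4  16]
170.4099673003766 0.04212635541158057
162.290980366763 0.03983243434798895
```

The wing end is at about 120°, against 170° at the start. That is roughly 50° of turn, and the commanded 78° minus 25° of play gives 53°, so they agree. Next I'll ease off the preload, release and lift.

Emit:
{"api": "arm_command", "payload": {
  "rows": [
    {"fingers": 0.5, "x": 0, "y": 0, "z": 0.1, "ax": 0, "ay": 0, "az": 0.02},
    {"fingers": 0.5, "x": 0, "y": 0, "z": 0.1, "ax": 0, "ay": 0, "az": 0.02},
    {"fingers": 3, "x": 0, "y": 0, "z": 0.1, "ax": 0, "ay": 0, "az": 0.02},
    {"fingers": 5, "x": 0, "y": 0, "z": 0.1, "ax": 0, "ay": 0, "az": 0.02},
    {"fingers": 6, "x": 0, "y": 0, "z": 0.1, "ax": 0, "ay": 0, "az": 0.02},
    {"fingers": 6, "x": 0, "y": 0, "z": 0.1, "ax": 0, "ay": 0, "az": 0.02},
    {"fingers": 6, "x": 0, "y": 0, "z": 0.1, "ax": 0, "ay": 0, "az": 0.02},
    {"fingers": 6, "x": 0, "y": 0, "z": 0.1, "ax": 0, "ay": 0, "az": 0.02}
  ]
}}

```text
time: 9.8
position: [0.5265, -0.2453, 0.2602]
ee_rot: [-3.142, 0.0, 0.055]
force: [0.2, -0.3, -0.4]
opening: 0.0598
```

Emit:
{"api": "arm_command", "payload": {
  "rows": [
    {"fingers": 6, "x": 0, "y": 0, "z": 1, "ax": 0, "ay": 0, "az": 0},
    {"fingers": 6, "x": 0, "y": 0, "z": 3, "ax": 0, "ay": 0, "az": 0},
    {"fingers": 6, "x": 0, "y": 0, "z": 6, "ax": 0, "ay": 0, "az": 0},
    {"fingers": 6, "x": 0, "y": 0, "z": 10, "ax": 0, "ay": 0, "az": 0},
    {"fingers": 6, "x": 0, "y": 0, "z": 13, "ax": 0, "ay": 0, "az": 0},
    {"fingers": 6, "x": 0, "y": 0, "z": 14, "ax": 0, "ay": 0, "az": 0},
    {"fingers": 6, "x": 0, "y": 0, "z": 14, "ax": 0, "ay": 0, "az": 0}
  ]
}}

```text
time: 10.5
position: [0.5273, -0.2456, 0.4024]
ee_rot: [3.139, -0.004, 0.055]
force: [0.2, -0.4, -1.6]
opening: 0.0602
```

```bash
python3 - <<'E'
from h import *
ims=[]
for n in ['scene','top','wrist']:
    s=snapshot(n); np.save(f'pics/{n}7.npy',s,allow_pickle=True); ims.append(s['frame'])
    print(n,[tuple(np.round(proj(s,[.527,-.245,z]),1)) for z in (.16,.2,.278)])
t=manip.sense(); print(t['position'],t['opening'],t['force'],t['time'])
a=cv2.resize(ims[0][80:160,150:240],(450,400));b=cv2.resize(ims[1][150:230,465:535],(350,400))
cv2.imwrite('pics/end.png',np.hstack([a,b]));cv2.imwrite('pics/endw.png',ims[2])
E
```

```text
scene [(np.float64(198.6), np.float64(134.4)), (np.float64(193.9), np.float64(122.2)), (np.float64(183.6), np.float64(95.7))]
top [(np.float64(485.8), np.float64(193.3)), (np.float64(495.0), np.float64(191.9)), (np.float64(516.7), np.float64(188.4))]
wrist [(np.float64(324.6), np.float64(168.4)), (np.float64(324.8), np.float64(175.6)), (np.float64(325.3), np.float64(195.7))]
[ 0.52584497 -0.24480604  0.39828806] 0.059737532483138234 [-0.83427019  0.30398895 -0.61021119] 10.65
```

View pics/end.png

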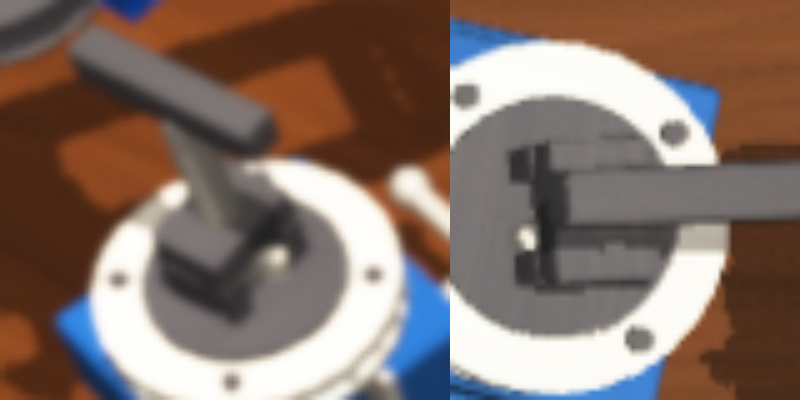

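View pics/endw.png

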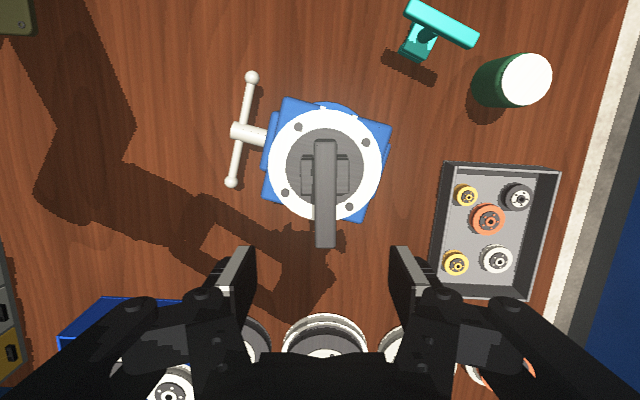

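In the wrist view the driver's bar is centred at about (325,193), against a prediction of (325,196). It stands upright and free, and the wing end is still at (480,197.5) in the top view. Handing in.

```bash
python3 -c "
from h import *
print(manip.finish_job()); t=manip.sense(); print(t['time'])"
```

```text
the job is handed in; nothing more can be done
None
the job is handed in; nothing more can be done
```

I set the driver with the square forked foot over the wing bolt, turned the bolt clockwise by about 50°, and left the driver standing upright on it. I handed the job in at about 10.7 s. The hand-in gives no verdict, so the checks below are mine alone.

- **Seating:** I lowered the driver until the prongs met the washer at TCP height 0.261 m, which matches the grasp height. It pressed lightly and stayed there for more than 0.3 s before any turning.
- **Turning:** I turned the driver 78° clockwise. Subtracting the 25° of free play gives about 53° at the bolt. The wing tip seen in the top view moved from about 170° to 120°, so about 50°, well above the required 35°.
- **After release:** The bar was centred within about 3 px of its predicted upright place in the wrist view. The gripper was open, about 14 cm above, and felt only noise-level force.
- **Failed checks:** The wing-tip measurement in the scene view failed because the colour mask caught the pulley's white rim instead. I confirmed the bolt angle from the top view and the turn arithmetic only. At hover, a rough reading of the blurred picture suggested the foot was a few millimetres off, but the full-scale crop matched within 1 px.

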